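Switch the drum sander off and hold its guard open at 45 degrees

TASK

Switch the small drum sander off by turning its dial anticlockwise (seen from above) to the end stop, and leave the guard shut until that is done. Then lift the red guard by its black bar and keep holding it open at 45 degrees, steady, as the red mark on the white scale shows: the guard falls shut if let go, so finish while still holding it in the gripper. Leave the things lying round about where they are.

Things in the scene. Friction and masses are not known exactly. Their poses are not given: they have to be found in the camera images.
- sander: grey drum sander fixed to the table, 70 mm high. Origin on the table top: the box spans x -70 to +130, y -140 to +140 mm (x to its back, away from the robot at yaw 0; y to its left; z up). Control panel with the dial at y +52 to +140 mm; the rest lies under the guard. Between them, centred on the hinge line, an upright white disc, radius 52 mm: black ticks each 15 degrees, long red one at 45
- guard (a joint): opening angle of the guard in rad: 0 shut (start), 0.785 = 45 degrees, stop at 1.3. Red frame 160 mm long, 168 wide, 24 high with clear pane, about 350 g; hinged along its back edge, opens upward and back. Only its weight acts on it: it falls shut from any angle when let go (about 1.7 N carries it at the bar)
- guard_hinge (a point): middle of the guard's hinge line, fixed to the sander, at x +90, y -40, z +85 mm from the sander's origin; axes as the sander's, the hinge line runs along y
- guard_bar (a point): middle of the guard's black round bar, 12 mm thick, 104 mm long, parallel to the hinge line and 210 mm in front of it: 85 mm above the table when shut, 233 mm at 45 degrees. Held by two stays at its ends, 50 mm in front of guard and box, clear air below and behind it. Site axes turn with the guard (x towards the hinge, y along the bar)
- dial (a joint): angle of the dial in rad: 0 = off, at the end stop, its pointer then straight to the sander's front, at a white line on the panel; grows clockwise seen from above; starts between 0.8 and 1.4, other stop at 2.2. Light friction (0.03 N m), stays where it is left
- dial_grip (a point): on the upright axis of the blue dial, at gripping height, at x -25, y +98, z +108 mm from the sander's origin. Its grip is an upright bar 38 mm long, 14 mm thick, from 84 to 116 mm above the table, on a 40 mm disc; a white stripe on top marks the pointing end. Site axes turn with the dial: x along the bar, stripe at the -x end; at 0 parallel to the sander's axes
- sanding_block: cork sanding block, 65 x 100 x 30 mm, loose, lying to the right of the sander; origin under its middle. To be left alone
- masking_tape: roll of masking tape lying flat, 96 mm across, 24 mm high, loose, left of the rip fence; origin under its middle. To be left alone
- block_plane: grey block plane, 48 x 161 x 55 mm, loose, left of the rip fence; origin under its middle. To be left alone
- offcut: brown wood offcut, 45 x 50 x 40 mm, loose, left of the rip fence; origin under its middle. To be left alone

How it is judged (in metres and radians):
On the way, in this order (a step that is already met when the one before it is completed fails the run):
1. the dial is turned back to its off stop while the guard is shut (value of joint dial below 0.08 rad and value of joint guard below 0.06 rad), for 0.2 s.
2. the guard is up at 45 degrees in the gripper (value of joint guard between 0.655 and 0.915 rad and contact force between the fingers and guard above 0.4 N), for 0.2 s.
At the end, for the whole second after the job is handed in: The dial is at its off stop (within 7 degrees), the guard stands still at 45 degrees (within 7.5 degrees either way) and is held there by the gripper's fingers alone, and the loose things are where they were (within 30 mm) (all of step 2 and velocity of joint guard between -0.08 and 0.08 rad/s and value of joint dial below 0.12 rad and contact force between guard and sanding_block below 0.1 N and contact force between guard and masking_tape below 0.1 N and contact force between guard and block_plane below 0.1 N and contact force between guard and offcut below 0.1 N and distance of each of sanding_block, masking_tape, block_plane, offcut from where it was at the start of the episode below 0.03 m); the arm keeps its last pose, push and grip.
It fails at once if the guard is lifted while the sander is still switched on (value of joint each of guard, dial above 0.12 rad).
It fails at once if a bystander is disturbed (distance of any of sanding_block, masking_tape, block_plane, offcut from where it was at the start of the episode above 0.04 m).
It also fails if it takes over 45 s, if anything falls off the work surface, if the arm or the gripper's body presses on something with over 40 N, if the wrist force passes 120 N, or if a joint passes its speed limit or range.

ROBOT

A 6-joint arm with a two-finger parallel gripper is mounted at the origin on a cart in front of the work surface, level with it; the furniture and walls round the work are solid. World frame = base frame: x ahead of the robot, y to its left, z up, the work surface at z = 0. Lengths are in m, angles in degrees, forces in N, time in s.
With the tool pointing down it reaches from about 0.375 to 0.75 m from the base axis. Payload 9 kg.
Tool frame: the origin (TCP) lies at the very end of the fingers, on their centre line; the grasp point (between the pads) lies hold_point_z behind it (hold_point_z is the distance from the TCP to the grasp point, in m); x points along the fingers, z is the direction in which the jaws open and shut, and the axes are right-handed (so a half turn about x gives the same grasp; the last joint's range is limited). The gripper opens to 85 mm and grips with 20 to 120 N. Pads are 22 mm wide; open, the fingers measure 114 mm over their backs; the gripper's body (76 mm by 85 mm) begins 54 mm behind the grasp point. The pads swing forward as they close: fully open they stand 13 mm farther back than shut.
Start: joints at [-12.473, 5.964, 5.575, 89.605, 0, 77.527], TCP at [0.6, 0, 0.231] pointing down, gripper open.
Joint ranges: [-171.21, 171.21], [-48.23, 106.86], [-62.78, 66.21], [-105.2, 120.99], [-86.42, 89.51], [-180, 180]. Speed limits (degrees/s): [127.2, 127.2, 147.25, 180, 180, 180].

INTERFACE

Orientations are given as [roll, pitch, yaw] about the fixed x, y, z axes, in that order (R = Rz(yaw) Ry(pitch) Rx(roll)).
In Python, from plant import * gives the robot as it stands.
- The arm moves only by the tool move_arm, never from a script. Its argument "moves" is a list of rows, each a list of 2 entries, a list of its own where there are three numbers: the shift along the tool's x, y, z in cm, then the turn, a rotation vector about the tool's x, y, z in degrees. A call has 1 to 10 rows; each row is the pose to reach, as a shift and turn from the pose measured when the call began, along the tool's axes at that moment; what a row does not reach only later rows make up. A row lasts 1/8 s, in which the tool goes at most 62.5 mm and 10.7 degrees, less where a joint would pass 70% of its speed; a pose out of reach is approached as far as the arm can. A call with a gripper value outside its range is refused whole. "claw" is the opening in per cent of the stroke, from 0 (shut) to 100 (fully open), set as the call begins (left out, the last holds). The fingers move at their own pace and stop on an object; "grip_force" is the grip in N (left out, the last holds). Time passes only in rows, so rows that repeat a pose let the fingers close. It gives the time, the measured TCP pose, the force and the opening at its end, in the units of the state.
- observe(): the state, without advancing time (a new reading comes with each control period).
- grab_frame(name): name is "scene" or "side" or "wrist"; returns a dict with "image" (384x512x3 uint8, red, green, blue), "K" (3x3 intrinsics, pixels), "k1" (the pictures are not rectified: a ray, as slopes to the right and down, at radius r is drawn at 1 + k1 r^2 times it, then the intrinsics apply), "T" (4x4, takes a point from camera to world coordinates). Camera axes: x right, y down, z forward; pixel columns grow to the right and rows downward; lengths in m; the calibration is good to about 2 mm. A picture is of the moment at which its call begins. There is no depth.
- sign_off(): hands the job in, once; it reports no verdict.
The state is a dict: "time_s": time; "joint_positions": joint angles; "joint_vel": joint speeds; "tau": joint torques, N m; "tool_pos": TCP position; "ee_rot": TCP orientation; "wrist_force": force on the tool from outside, world axes, zero at the start; "ft_torque": the same for the moment, N m; "finger_gap": finger opening in m.
Only numpy, scipy, OpenCV 4.12 (cv2) and the standard library are available. Lean on these libraries where they do the work, as an engineer would, in place of code of your own. Each camera call takes 0.05 s, during which the arm holds its last target. There are 200 camera calls.

## Working session

There is one attempt and no reset: what is moved stays moved. The work goes in short steps, Python scripts to look and compute and a tool call to move; the robot and the scene stay as the last step left them, time stands still between calls to the robot, and variables do not carry over. Pictures are saved under pics/ and viewed, about 8 in all and at most 12, crops included, and the job is handed in when it is done.

Besides the shell and the picture viewer there is one more tool, called after ">>>" by a JSON object that holds its "op" and its "data". move_arm: Moves the arm, as the interface text tells. Its arguments: {"type":"object","properties":{"moves":{"type":"array","items":{"type":"array"}},"claw":{"type":"number"},"grip_force":{"type":"number"}},"required":["moves"]}

```bash
mkdir -p pics; python3 - <<'E'
from plant import *
import cv2,numpy as np
print(observe())
ims=[]
for n in ["scene","side","wrist"]:
    f=grab_frame(n); np.savez(f"pics/{n}0.npz",**{k:np.array(v) for k,v in f.items()})
    print(n,f["K"],f["k1"],np.round(f["T"],4).tolist())
    cv2.imwrite(f"pics/{n}0.png",cv2.resize(f["image"][:,:,::-1],(768,576)))
E
ls
```

```text
{'time_s': 0.0, 'joint_positions': array([-1.24732431e+01,  5.99684629e+00,  5.52640374e+00,  8.96029918e+01,
       -3.04934180e-05,  7.75256604e+01]), 'joint_vel': array([ 0.0206898 , -0.03740623, -0.03645726, -0.08687369, -0.03686599,
       -0.12702514]), 'tau': array([ 7.03431251e-04, -5.56934094e+01,  5.03644359e+01,  1.70058967e-02,
       -2.22691165e-04, -8.28643181e-07]), 'tool_pos': array([5.99677668e-01, 8.11747564e-05, 2.30534124e-01]), 'ee_rot': array([167.54945231,  89.92656561, 167.55054883]), 'wrist_force': array([-0.68309646,  0.02860094,  0.06181701]), 'ft_torque': array([-0.01370121, -0.00503397,  0.02658347]), 'finger_gap': 0.085668602433192}
scene [[483.66500133   0.         253.88927471]
 [  0.         483.66500133 185.24683442]
 [  0.           0.           1.        ]] -0.1465474363292174 [[-0.6904, -0.5233, 0.4995, -0.2366], [-0.7231, 0.5172, -0.4578, 0.6418], [-0.0187, -0.6773, -0.7355, 1.2969], [0.0, 0.0, 0.0, 1.0]]
side [[442.40901519   0.         261.49960743]
 [  0.         442.40901519 192.59368988]
 [  0.           0.           1.        ]] -0.17445682101620588 [[0.9998, -0.0173, 0.0107, 0.5235], [-0.0163, -0.361, 0.9324, -1.5305], [-0.0123, -0.9324, -0.3612, 0.6395], [0.0, 0.0, 0.0, 1.0]]
wrist [[268.60169882   0.         255.08577685]
 [  0.         268.60169882 190.18497542]
 [  0.           0.           1.        ]] 0.010353570396410236 [[1.0, 0.0002, -0.0021, 0.5999], [-0.0004, -0.9658, -0.2592, 0.0663], [-0.0021, 0.2592, -0.9658, 0.3735], [0.0, 0.0, 0.0, 1.0]]
pics
```

View pics/scene0.png

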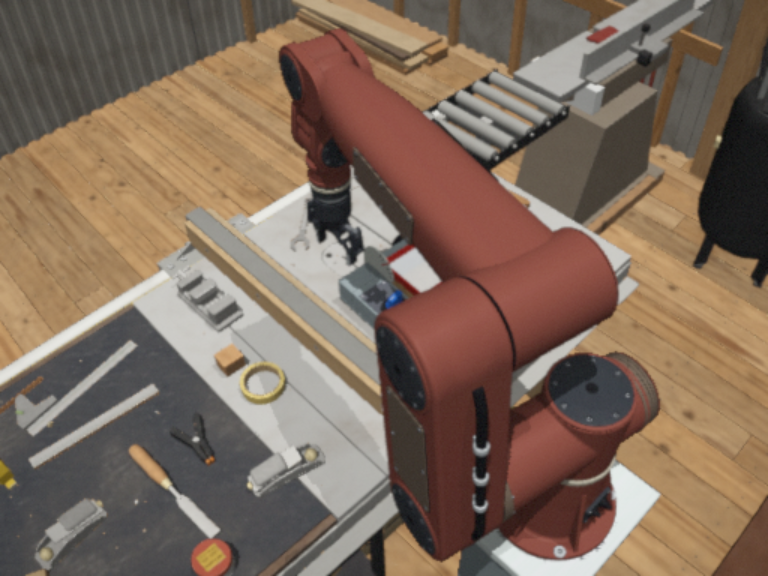

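View pics/side0.png

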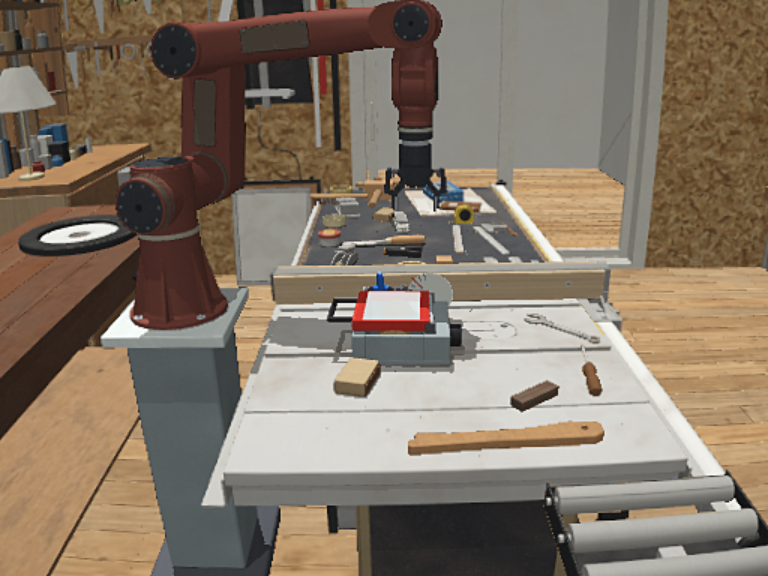

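View pics/wrist0.png

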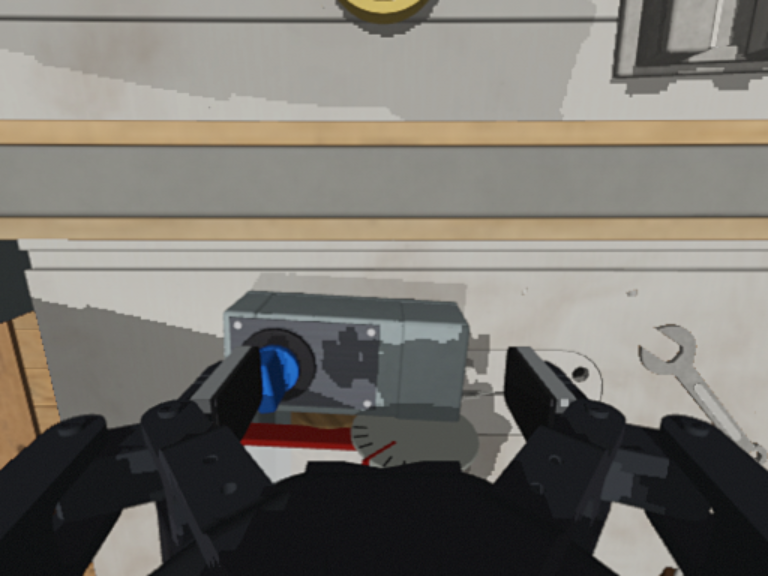

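The side view shows the red guard at about (395,315) and its black bar loop at (342,310). The wrist view shows the blue dial at (278,375), the white disc at (415,440), and the fence at rows 120–240, close to the sander's left side. Next I'll get a rough sander pose.

```bash
cat > h.py <<'E'
import cv2,numpy as np
from scipy.spatial.transform import Rotation as Ro
def load(n): return dict(np.load(f"pics/{n}.npz"))
def snap(name,tag):
    from plant import grab_frame
    f=grab_frame(name); np.savez(f"pics/{tag}.npz",**{k:np.array(v) for k,v in f.items()}); return load(tag)
def ray(f,u,v):
    K=f["K"];p=np.array([(u-K[0,2])/K[0,0],(v-K[1,2])/K[1,1]]);q=p.copy()
    for _ in range(20): q=p/(1+float(f["k1"])*(q@q))
    T=f["T"];return T[:3,3],T[:3,:3]@np.array([q[0],q[1],1])
def onz(f,u,v,z):
    o,d=ray(f,u,v);return o+d*(z-o[2])/d[2]
def tri(*rs):
    A=0;b=0
    for o,d in rs:
        d=d/np.linalg.norm(d);P=np.eye(3)-np.outer(d,d);A=A+P;b=b+P@o
    x=np.linalg.solve(A,b);return x,[np.linalg.norm(np.cross(x-o,d/np.linalg.norm(d))) for o,d in rs]
def proj(f,X):
    T=f["T"];c=T[:3,:3].T@(np.asarray(X)-T[:3,3]);q=c[:2]/c[2];q=q*(1+float(f["k1"])*(q@q))
    return np.array([f["K"][0,0]*q[0]+f["K"][0,2],f["K"][1,1]*q[1]+f["K"][1,2]])
def R():
    from plant import observe
    s=observe();return Ro.from_euler("xyz",s["ee_rot"],degrees=True).as_matrix(),s["tool_pos"],s
def mask(f,kind):
    h=cv2.cvtColor(f["image"],cv2.COLOR_RGB2HSV).astype(int);H,S,V=h[...,0],h[...,1],h[...,2]
    return {"blue":(H>100)&(H<130)&(S>150)&(V>60),"red":((H<6)|(H>174))&(S>190)&(V>110)}[kind].astype(np.uint8)
E
python3 - <<'E'
from h import *
np.set_printoptions(precision=4,suppress=True)
r,p,s=R();print(r,p)
w=load("wrist0");sd=load("side0")
for f in(w,sd):
  for k in("blue","red"):
    n,l,st,c=cv2.connectedComponentsWithStats(mask(f,k));print(k,[(st[i].tolist(),c[i].round(1).tolist()) for i in range(1,n) if st[i][4]>15])
print("wr", [onz(w,u/1.5,v/1.5,.07) for u,v in[(227,312),(466,330),(460,418)]])
print("fence",onz(w,300/1.5,240/1.5,0),onz(w,300/1.5,216/1.5,.07),onz(w,300/1.5,145/1.5,.07))
print("guard side top",[onz(sd,u/1.5,v/1.5,.097) for u,v in[(354,330),(430,331),(366,291),(429,291)]])
print("bar",[onz(sd,u/1.5,v/1.5,.085) for u,v in[(330,320),(333,299)]])
E
```

```text
[[-0.0009 -0.      1.    ]
 [ 0.0002  1.      0.    ]
 [-1.      0.0002 -0.0009]] [0.5998 0.0001 0.2307]
blue [([172, 230, 28, 46, 750], [184.1, 249.8])]
red [([161, 293, 75, 7, 209], [197.1, 295.9])]
blue [([26, 83, 19, 11, 85], [37.2, 88.8]), ([2, 93, 5, 23, 28], [4.6, 103.9]), ([35, 107, 7, 4, 21], [38.2, 108.6]), ([300, 128, 8, 6, 26], [304.1, 130.5]), ([248, 182, 11, 12, 76], [252.9, 188.8])]
red [([235, 194, 51, 26, 503], [260.0, 211.0])]
wr [array([ 0.4758, -0.0371,  0.07  ]), array([ 0.6662, -0.0523,  0.07  ]), array([ 0.6653, -0.1325,  0.07  ])]
fence [0.5222 0.0097 0.    ] [0.5377 0.0383 0.07  ] [0.5404 0.0883 0.07  ]
guard side top [array([ 0.4612, -0.3491,  0.097 ]), array([ 0.6093, -0.3601,  0.097 ]), array([ 0.4805, -0.1404,  0.097 ]), array([ 0.6218, -0.1471,  0.097 ])]
bar [array([ 0.4081, -0.2714,  0.085 ]), array([ 0.4066, -0.1553,  0.085 ])]
```

>>> {"op": "move_arm", "data": {"moves": [[[-5,-3,-1],[0,0,0]],[[-8,-8,-3],[0,0,0]],[[-11,-13,-5],[0,0,0]],[[-13,-18,-6],[0,0,0]],[[-15,-22,-8],[0,0,0]],[[-15,-26,-10],[0,0,0]],[[-15,-28,-10],[0,0,0]],[[-15,-28,-10],[0,0,0]],[[-15,-28,-10],[0,0,0]]]}}

```text
time_s: 1.27
tool_pos: [0.5004, -0.279, 0.3805]
ee_rot: [142.7, 89.9, 142.8]
wrist_force: [-0.1, -0.2, 0.4]
finger_gap: 0.0854
```

```bash
python3 - <<'E'
from h import *
np.set_printoptions(precision=4,suppress=True)
r,p,s=R();print(p,s["joint_positions"])
w=snap("wrist","w1")
cv2.imwrite("pics/w1.png",cv2.resize(w["image"][:,:,::-1],(768,576)))
s=snap("scene","s1")
cv2.imwrite("pics/s1.png",cv2.resize(s["image"][:,:,::-1],(768,576)))
E
```

```text
[ 0.5004 -0.279   0.3805] [-42.2157   6.9229  22.4834 105.6545  -0.0082  47.7352]
```

View pics/w1.png

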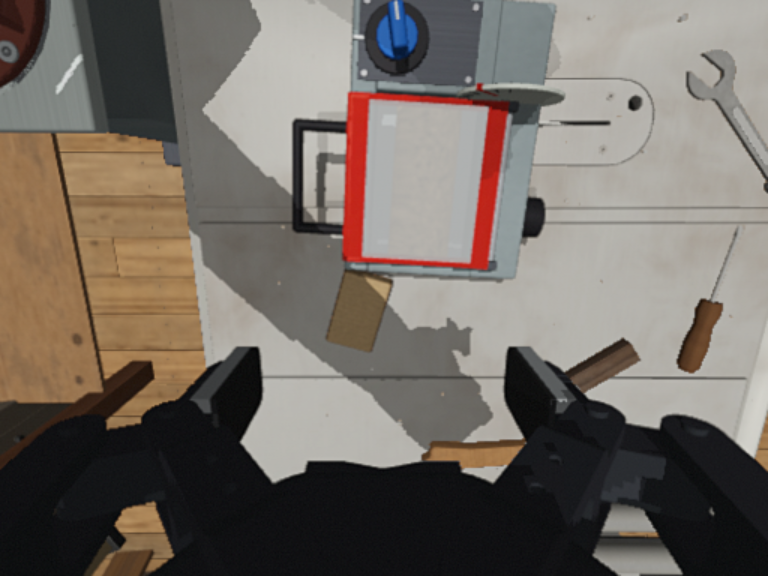

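The wrist view shows the guard with corners at about (349,93), (508,100), (492,268) and (345,262). The bar lies at column 298, rows 122–230. The dial is at (397,35), with its white stripe pointing up (+y). The cork block is at (360,312).

```bash
python3 - <<'E'
from h import *
np.set_printoptions(precision=4,suppress=True)
w=load("w1");w0=load("wrist0");sd=load("side0")
m=mask(w,"red");c=max(cv2.findContours(m,0,2)[0],key=cv2.contourArea)
h=cv2.convexHull(c);q=cv2.approxPolyDP(h,6,True)[:,0];print(q.tolist())
P=[onz(w,*a,.097) for a in q];print(np.array(P))
# bar: dark pixels left of guard
g=cv2.cvtColor(w["image"],cv2.COLOR_RGB2GRAY)
for v in range(84,152,8): 
    row=g[v,190:232]; d=np.where(row<60)[0]+190; print(v,d.tolist())
# bar ends in col 198
col=g[70:165,198];print("col",(np.where(col<60)[0]+70)[[0,-1]])
gs=cv2.cvtColor(sd["image"],cv2.COLOR_RGB2GRAY)
for v in range(196,218,2):
    d=np.where(gs[v,210:240]<60)[0]+210; print("s",v,d.tolist())
for f in(w0,w):
    hh=mask(f,"blue");ys,xs=np.where(hh);print("blue",xs.min(),xs.max(),ys.min(),ys.max(),xs.mean(),ys.mean())
b=cv2.resize(w["image"][0:60,220:310],None,fx=5,fy=5,interpolation=2)[:,:,::-1]
a=cv2.resize(sd["image"][175:225,205:305],None,fx=5,fy=5,interpolation=2)[:,:,::-1]
b=cv2.copyMakeBorder(b,0,0,0,50,0)
cv2.imwrite("pics/crop1.png",np.vstack([b,a]))
E
```

```text
[[233, 62], [338, 74], [324, 178], [229, 172]]
[[ 0.4674 -0.1341  0.097 ]
 [ 0.6213 -0.1503  0.097 ]
 [ 0.6114 -0.3064  0.097 ]
 [ 0.4575 -0.2967  0.097 ]]
84 [196, 197, 198, 199, 200, 201, 202, 203, 204, 205, 206, 207, 208, 209, 210, 211, 212, 213, 214, 215, 216, 217, 218, 219, 220, 221, 222, 223, 224, 225, 226, 227, 228, 229, 230]
92 [196, 197, 198, 199, 200, 201]
100 [196, 197, 198, 199, 200, 201]
108 [196, 197, 198, 199, 200, 201]
116 [196, 197, 198, 199, 200, 201]
124 [196, 197, 198, 199, 200, 201]
132 [195, 196, 197, 198, 199, 200, 201]
140 [195, 196, 197, 198, 199, 200, 201]
148 [194, 195, 196, 197, 198, 199, 200, 201, 202, 203, 204, 205, 206, 207, 208, 209, 212, 213, 214, 215, 216]
col [ 80 154]
s 196 [239]
s 198 [239]
s 200 [222, 223, 224, 225, 226, 227, 228, 229, 230, 231, 232, 233, 234, 235, 236, 237]
s 202 [222, 223]
s 204 [221, 222, 223]
s 206 [220, 221, 222, 223]
s 208 [220, 221, 222]
s 210 [219, 220, 221]
s 212 [219, 220, 221, 222, 223, 224, 225, 226, 227, 228, 229, 230, 231, 232, 233, 234]
s 214 [219, 220, 221, 222, 223, 224, 225, 226, 227, 228, 229, 230, 231, 232, 233, 235, 236, 237, 238, 239]
s 216 [235, 236, 237, 239]
blue 172 199 230 275 184.1062416998672 249.73572377158035
blue 251 278 0 38 264.09156976744185 21.184593023255815
```

View pics/crop1.png

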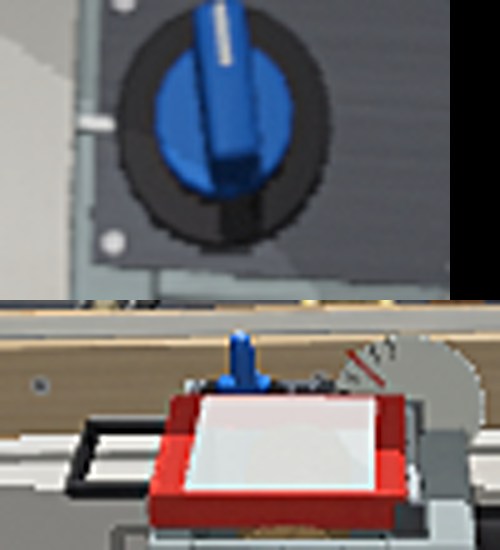

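```bash
python3 - <<'E'
from h import *
np.set_printoptions(precision=4,suppress=True)
w=load("w1");w0=load("wrist0");sd=load("side0")
print("far",tri(ray(w,198.7,83.5),ray(sd,223,200)));print("near",tri(ray(w,198,151),ray(sd,220.5,213)))
print("bar@.085",onz(w,198.7,83.5,.085),onz(w,198,151,.085))
print("disc@.084",onz(w,264.8,23.6,.084),"base@.071",onz(w,264.6,25,.071))
# bar top line & side view top
print("dial top: side",onz(sd,253,182,.116))
print("edges top",[onz(w,220+a/5,b/5,.116) for a,b in[(194,5),(207,148),(243,5),(258,152)]])
print("tri disc centre",tri(ray(w,264.8,23.6),ray(sd,253.2,192)))
print("fence top z: side",[onz(sd,u/1.5,v/1.5,.0) for u,v in[(300,270),(300,300)]])
E
```

```text
far (array([ 0.4119, -0.1618,  0.0849]), [np.float64(0.0015578493625354232), np.float64(0.001557849362535259)])
near (array([ 0.4078, -0.2645,  0.0834]), [np.float64(0.0013432654583425937), np.float64(0.001343265458342507)])
bar@.085 [ 0.4136 -0.1619  0.085 ] [ 0.4068 -0.2644  0.085 ]
disc@.084 [ 0.5136 -0.0809  0.084 ] base@.071 [ 0.5137 -0.0788  0.071 ]
dial top: side [ 0.5111 -0.0753  0.116 ]
edges top [array([ 0.5045, -0.0643,  0.116 ]), array([ 0.5081, -0.0976,  0.116 ]), array([ 0.5173, -0.0643,  0.116 ]), array([ 0.5219, -0.0986,  0.116 ])]
tri disc centre (array([ 0.5124, -0.0798,  0.0804]), [np.float64(0.0012889053110298385), np.float64(0.0012889053110296514)])
fence top z: side [array([0.2771, 0.285 , 0.    ]), array([0.3036, 0.0524, 0.    ])]
```

>>> {"op": "move_arm", "data": {"moves": [[[2,5,0.3],[-2,0,0]],[[4,10,0.6],[-4,0,0]],[[8,15,1],[-7,0,0]],[[12,19.9,1.3],[-7,0,0]],[[16,19.9,1.3],[-7,0,0]],[[18,19.9,1.3],[-7,0,0]],[[18,19.9,1.3],[-7,0,0]],[[18,19.9,1.3],[-7,0,0]]], "claw": 55}}

```text
time_s: 2.38
tool_pos: [0.5134, -0.0796, 0.2021]
ee_rot: [-22.3, 90.0, -15.2]
wrist_force: [0.1, 0.4, 0.2]
finger_gap: 0.0472
```

```bash
python3 - <<'E'
from h import *
import plant
np.set_printoptions(precision=4,suppress=True)
print([(k,getattr(plant,k)) for k in dir(plant) if 'hold' in k.lower()])
r,p,s=R();print(p,r,s["joint_positions"],s["finger_gap"],s.get("hold_point_z"))
w=snap("wrist","w2")
cv2.imwrite("pics/w2.png",cv2.resize(w["image"][:,:,::-1],(768,576)))
print("expected px of dial",proj(w,[.513,-.080,.116])*1.5)
E
```

```text
[('hold_point_z', 0.0187)]
[ 0.5134 -0.0796  0.2021] [[ 0.0004 -0.1239  0.9923]
 [-0.0001  0.9923  0.1239]
 [-1.     -0.0002  0.0004]] [-23.2572  -8.412  -11.6458  86.742    0.0034  59.6248] 0.047182008642609456 None
expected px of dial [382.0099 293.6859]
```

View pics/w2.png

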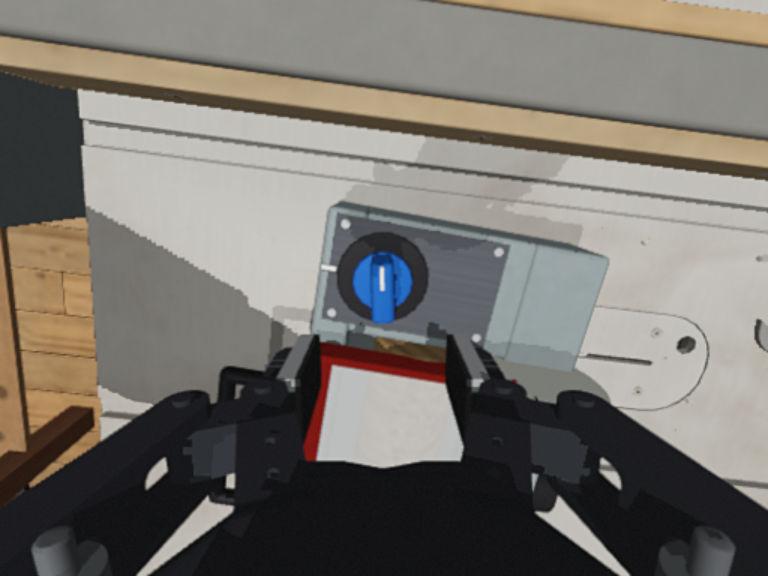

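The dial bar is at (382,285), upright in the picture and centred between the jaws. I'll check its near end, then go down.

```bash
python3 - <<'E'
from h import *
np.set_printoptions(precision=4,suppress=True)
w=load("w2")
m=mask(w,"blue");h=cv2.cvtColor(w["image"],cv2.COLOR_RGB2HSV)
ys,xs=np.where(m);print(xs.min(),xs.max(),ys.min(),ys.max())
for v in(205,208,211,214): x=np.where(m[v])[0];print(v,x)
print("near end",onz(w,382.5/1.5,ys.max()+.5,.116), "far",onz(w,381/1.5,255/1.5,.116), "far84",onz(w,381/1.5,253/1.5,.084))
print("bar dir top",onz(w,382.5/1.5,ys.max(),.116)-onz(w,381.5/1.5,268/1.5,.116))
print("disc",onz(w,383/1.5,281/1.5,.084))
E
```

```text
235 274 167 215
205 [247 248 249 250 251 252 253 254 255 256 257 258 259 260 261 262]
208 [247 248 249 250 251 252 253 254 255 256 257 258 259 260 261 262]
211 [247 248 249 250 251 252 253 254 255 256 257 258 259 260 261 262]
214 [249 250 251 252 253 254 255 256 257 258 259 260 261]
near end [ 0.5156 -0.0984  0.116 ] far [ 0.5096 -0.057   0.116 ] far84 [ 0.51   -0.0617  0.084 ]
bar dir top [ 0.0047 -0.0333  0.    ]
disc [ 0.5137 -0.0804  0.084 ]
```

>>> {"op": "move_arm", "data": {"moves": [[[3,0,0],[0,0,0]],[[6,0,0],[0,0,0]],[[9,0,0],[0,0,0]],[[11.1,0,0],[0,0,0]],[[11.1,0,0],[0,0,0]],[[11.1,0,0],[0,0,0]]]}}

```text
time_s: 3.18
tool_pos: [0.5145, -0.0803, 0.0931]
ee_rot: [-28.8, 89.8, -21.7]
wrist_force: [0.4, 0.5, -0.1]
finger_gap: 0.0474
```

>>> {"op": "move_arm", "data": {"moves": [[[0,0,0],[0,0,0]],[[0,0,0],[0,0,0]],[[0,0,0],[0,0,0]],[[0,0,0],[0,0,0]],[[0,0,0],[0,0,0]]], "claw": 0, "grip_force": 20}}

```text
time_s: 3.8
tool_pos: [0.5134, -0.0808, 0.0945]
ee_rot: [-88.3, 89.8, -81.2]
wrist_force: [-12.2, -1.4, 13.4]
finger_gap: 0.0137
```

>>> {"op": "move_arm", "data": {"moves": [[[-0.3,0,0],[0,0,0]],[[-0.3,0,0],[-10,0,0]],[[-0.3,0,0],[-20,0,0]],[[-0.3,0,0],[-30,0,0]],[[-0.3,0,0],[-40,0,0]],[[-0.3,0,0],[-50,0,0]],[[-0.3,0,0],[-60,0,0]],[[-0.3,0,0],[-70,0,0]],[[-0.3,0,0],[-70,0,0]]]}}

```text
time_s: 4.92
tool_pos: [0.5125, -0.081, 0.0959]
ee_rot: [158.4, 89.8, -124.6]
wrist_force: [2.0, -5.4, -18.5]
finger_gap: 0.0134
```

```bash
python3 - <<'E'
from h import *
np.set_printoptions(precision=4,suppress=True)
r,p,s=R();print(p,r,s["joint_positions"],s["finger_gap"],s["wrist_force"],s["ft_torque"])
print("jaw world deg",np.degrees(np.arctan2(r[1,2],r[0,2])))
E
```

```text
[ 0.5125 -0.081   0.0959] [[-0.0019 -0.9743  0.2251]
 [-0.0028  0.2251  0.9743]
 [-1.      0.0013 -0.0032]] [-23.327   -7.0722 -21.4885  75.6218  -0.1911 -10.318 ] 0.013386702209833056 [  1.9719  -5.4128 -18.4787] [-1.1641 -0.5265  0.066 ]
jaw world deg 76.99109080093697
```

>>> {"op": "move_arm", "data": {"moves": [[[0.15,0,0],[-6,0,0]],[[0.15,0,0],[-10,0,0]],[[0.15,0,0],[-12,0,0]],[[0.15,0,0],[-12,0,0]]]}}

```text
time_s: 5.42
tool_pos: [0.5126, -0.0812, 0.0957]
ee_rot: [159.6, 89.8, -111.7]
wrist_force: [-5.1, 0.6, 6.1]
finger_gap: 0.0135
```

```bash
python3 - <<'E'
from h import *
np.set_printoptions(precision=4,suppress=True)
r,p,s=R();print(p,s["finger_gap"],s["wrist_force"],s["ft_torque"])
print("jaw world deg",np.degrees(np.arctan2(r[1,2],r[0,2])))
E
```

```text
[ 0.5126 -0.0812  0.0957] 0.01347712274142132 [-5.1238  0.6311  6.135 ] [ 0.0512  1.0616 -0.8906]
jaw world deg 88.74273952933413
```

At the stop: the jaws are 88.7° round, and the wrist torque is −0.9 N m against about 0.07 before. Releasing now, then checking from above.

>>> {"op": "move_arm", "data": {"moves": [[[0,0,0],[2,0,0]],[[0,0,0],[2,0,0]],[[0,0,0],[2,0,0]],[[-3,0,0],[2,0,0]],[[-8,0,0],[2,0,0]],[[-13,0,0],[2,0,0]],[[-15,0,0],[2,0,0]],[[-15,0,0],[2,0,0]]], "claw": 55}}

```text
time_s: 6.42
tool_pos: [0.5137, -0.081, 0.2472]
ee_rot: [-157.1, 89.7, -70.4]
wrist_force: [0.2, 0.6, -0.2]
finger_gap: 0.0472
```

```bash
python3 - <<'E'
from h import *
np.set_printoptions(precision=4,suppress=True)
r,p,s=R();print(p,r,s["finger_gap"],s["wrist_force"],s["joint_positions"])
w=snap("wrist","w3")
cv2.imwrite("pics/w3.png",cv2.resize(w["image"][:,:,::-1],(768,576)))
E
```

```text
[ 0.5137 -0.081   0.2472] [[ 0.0015 -0.9984  0.057 ]
 [-0.0043  0.057   0.9984]
 [-1.     -0.0018 -0.0042]] 0.047212452391819835 [ 0.2348  0.6397 -0.165 ] [-23.2715  -7.9597  -6.5442  91.2364  -0.1928 -20.0032]
```

View pics/w3.png

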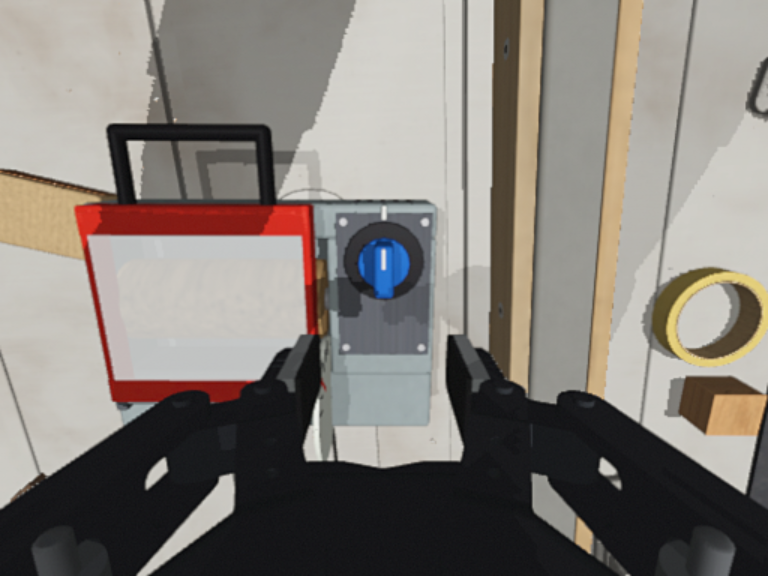

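The dial's stripe now points straight at the white panel line at (384,213), so it is off. The guard is shut, and the bar is at row 131, columns 112–270. Refining the bar from three views.

```bash
python3 - <<'E'
from h import *
np.set_printoptions(precision=4,suppress=True)
a=load("w1");w=load("w3");sd=load("side0")
g=cv2.cvtColor(w["image"],cv2.COLOR_RGB2GRAY)
for u in(85,100,125,150,170): d=np.where(g[70:105,u]<55)[0]+70;print(u,d)
d=np.where(g[87,60:200]<55)[0]+60;print(d[[0,-1]])
L=.5*(d[0]+d[-1]+1)
v=87.3
print("L",tri(ray(w,75.5,v),ray(a,198,151),ray(sd,220.5,213)))
print("R",tri(ray(w,177,v),ray(a,198.7,83.5),ray(sd,223,200)))
print("@.085",onz(w,75.5,v,.085),onz(w,177,v,.085))
r,p,s=R()
t=np.array([.410,-.213,.25]);print("shift cm",100*r.T@(t-p))
E
```

```text
85 [ 83  84  85  86  87  88  89  90  91  92 104]
100 [83 84 85 86 87 88 89 90 91 92 93]
125 [83 84 85 86 87 88 89 90 91 92 93]
150 [83 84 85 86 87 88 89 90 91 92 93]
170 [83 84 85 86 87 88 89 90 91 92 93 94]
[ 71 179]
L (array([ 0.4074, -0.2654,  0.0842]), [np.float64(0.0014253707295788193), np.float64(0.0011809683646533823), np.float64(0.0019391056306524077)])
R (array([ 0.4118, -0.1602,  0.0836]), [np.float64(0.0013550735305045737), np.float64(0.0020689126105807266), np.float64(0.0017759632902842428)])
@.085 [ 0.4064 -0.266   0.085 ] [ 0.4122 -0.1584  0.085 ]
shift cm [ -0.3886   9.5426 -13.7943]
```

>>> {"op": "move_arm", "data": {"moves": [[[-0.4,1,-2],[10,0,0]],[[-0.4,3,-4],[20,0,0]],[[-0.4,5,-7],[30,0,0]],[[-0.4,7,-10],[40,0,0]],[[-0.4,9.5,-13.8],[50,0,0]],[[-0.4,9.5,-13.8],[60,0,0]],[[-0.4,9.5,-13.8],[70,0,0]],[[-0.4,9.5,-13.8],[80,0,0]],[[-0.4,9.5,-13.8],[90,0,0]],[[-0.4,9.5,-13.8],[90,0,0]]], "claw": 35}}

```text
time_s: 7.72
tool_pos: [0.41, -0.2127, 0.2485]
ee_rot: [-138.7, 89.8, -141.9]
wrist_force: [-0.8, 0.3, 0.1]
finger_gap: 0.0297
```

```bash
python3 - <<'E'
from h import *
np.set_printoptions(precision=4,suppress=True)
r,p,s=R();print(p,r,s["finger_gap"],s["joint_positions"])
t=np.array([.4096,-.2128,.0655]);print("shift cm",100*r.T@(t-p),"jaw",np.degrees(np.arctan2(r[1,2],r[0,2])))
# solve joints? show side view
f=snap("side","sd4");w=snap("wrist","w4")
print([ (proj(w,q)*1.5).round(0) for q in([.4074,-.2654,.084],[.4118,-.1602,.084])])
E
```

```text
[ 0.41   -0.2127  0.2485] [[-0.0023  0.0559  0.9984]
 [-0.0018  0.9984 -0.0559]
 [-1.     -0.0019 -0.0022]] 0.029671367543688675 [-43.6004 -17.9211 -15.0091  92.9362  -0.1662  49.6051]
shift cm [18.2953  0.0213  0.0025] jaw -3.2056366372022667
[array([384., 328.]), array([382., 196.])]
```

>>> {"op": "move_arm", "data": {"moves": [[[4,0,0],[0,0,0]],[[8,0,0],[0,0,0]],[[12,0,0],[0,0,0]],[[15,0,0],[0,0,0]],[[17,0,0],[0,0,0]],[[18.2,0,0],[0,0,0]],[[18.2,0,0],[0,0,0]],[[18.2,0,0],[0,0,0]]]}}

```text
time_s: 8.82
tool_pos: [0.4102, -0.2136, 0.0679]
ee_rot: [-102.4, 89.8, -105.4]
wrist_force: [0.0, 0.7, 1.4]
finger_gap: 0.0297
```

```bash
python3 - <<'E'
from h import *
np.set_printoptions(precision=4,suppress=True)
r,p,s=R();print(p,s["finger_gap"],s["wrist_force"],s["joint_positions"])
f=snap("side","sd5");w=snap("wrist","w5")
a=cv2.resize(f["image"][110:240,180:310],(600,600))
cv2.imwrite("pics/sd5.png",np.hstack([a])[:,:,::-1])
E
```

```text
[ 0.4102 -0.2136  0.0679] 0.029698255467124065 [0.0478 0.7425 1.4196] [-43.6674 -16.8926 -32.9931  73.8109  -0.1649  49.3319]
```

View pics/sd5.png

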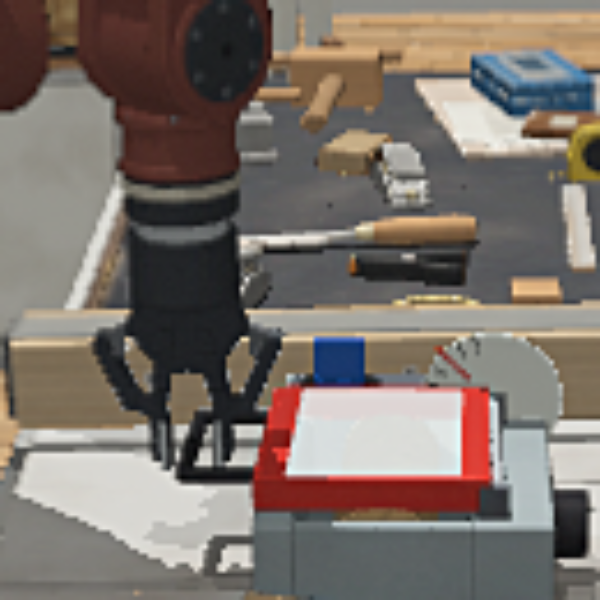

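The fingers, at (160,440) and (220,440), straddle the bar loop with its near corner at (185,475). Closing with more grip for the lift.

>>> {"op": "move_arm", "data": {"moves": [[[0.1,0,0],[0,0,0]],[[0.1,0,0],[0,0,0]],[[0.1,0,0],[0,0,0]],[[0.1,0,0],[0,0,0]],[[0.1,0,0],[0,0,0]],[[0.1,0,0],[0,0,0]]], "claw": 0, "grip_force": 25}}

```text
time_s: 9.68
tool_pos: [0.4102, -0.214, 0.0676]
ee_rot: [-99.0, 89.8, -102.0]
wrist_force: [-3.8, 1.6, 5.2]
finger_gap: 0.0111
```

>>> {"op": "move_arm", "data": {"moves": [[[-0.9,0,0],[0,0,0]],[[-1.8,0,0.1],[0,0,0]],[[-3.65,0,0.3],[0,0,0]],[[-5.4,0,0.7],[0,0,0]],[[-7.2,0,1.25],[0,0,0]],[[-7.2,0,1.25],[0,0,0]],[[-7.2,0,1.25],[0,0,0]]]}}

```text
time_s: 10.55
tool_pos: [0.4225, -0.2147, 0.1406]
ee_rot: [-105.6, 89.7, -108.7]
wrist_force: [-5.0, -3.7, 0.2]
finger_gap: 0.011
```

```bash
python3 - <<'E'
from h import *
np.set_printoptions(precision=4,suppress=True)
r,p,s=R();print(p,s["finger_gap"],s["wrist_force"],s["ft_torque"],s["joint_positions"])
t=np.array([.4102,-.214,.0676])+[.0615*.998,-.0615*.056,.1485];print("shift",100*r.T@(t-p))
E
```

```text
[ 0.4225 -0.2147  0.1406] 0.01104890051821273 [-4.9721 -3.6581  0.1866] [-0.7091  1.1472 -0.0702] [-42.6122 -16.5075 -25.0684  81.3124  -0.2853  50.409 ]
shift [-7.5613 -0.0578  4.8994]
```

>>> {"op": "move_arm", "data": {"moves": [[[-1.6,0,0.7],[0,0,0]],[[-3.2,0,1.55],[0,0,0]],[[-4.75,0,2.55],[0,0,0]],[[-6.2,0,3.65],[0,0,0]],[[-7.5,0,4.9],[0,0,0]],[[-7.5,0,4.9],[0,0,0]],[[-7.5,0,4.9],[0,0,0]],[[-7.5,0,4.9],[0,0,0]]]}}

```text
time_s: 11.55
tool_pos: [0.4695, -0.2174, 0.2181]
ee_rot: [-122.3, 89.4, -125.4]
wrist_force: [-20.6, -1.4, 17.6]
finger_gap: 0.0111
```

```bash
python3 - <<'E'
from h import *
np.set_printoptions(precision=4,suppress=True)
r,p,s=R();print(p,s["finger_gap"],s["wrist_force"],s["ft_torque"],s["joint_vel"])
g=p-r[:,0]*.0187; hx=np.array([.4096+.21*.998,-.2128-.21*.056]);d=(g[:2]-hx)@[.998,-.056]
print("angle",np.degrees(np.arctan2(g[2]-.085,-d)),"rad",np.hypot(g[2]-.085,d))
f=snap("side","sd6");w=snap("wrist","w6")
a=cv2.resize(f["image"][90:240,190:320],(520,600)); 
cv2.imwrite("pics/sd6.png",a[:,:,::-1])
E
```

```text
[ 0.4695 -0.2174  0.2181] 0.011102735314084159 [-20.5928  -1.3992  17.5798] [-0.3045  4.3197 -0.0159] [-0.0025 -0.0109 -0.0907 -0.1434  0.128  -0.029 ]
angle 45.4140137456072 rad 0.21316115224903523
```

View pics/sd6.png

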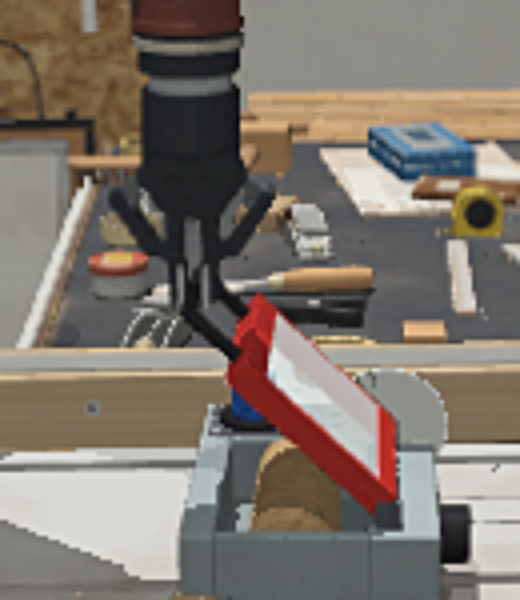

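>>> {"op": "move_arm", "data": {"moves": [[[-0.1,0,-0.2],[0,0,0]],[[-0.1,0,-0.2],[0,0,0]],[[-0.1,0,-0.2],[0,0,0]],[[-0.1,0,-0.2],[0,0,0]]]}}

```text
time_s: 12.15
tool_pos: [0.4692, -0.2174, 0.2184]
ee_rot: [-106.1, 89.6, -109.2]
wrist_force: [11.4, -4.7, -12.1]
finger_gap: 0.0109
```

```bash
python3 - <<'E'
from h import *
np.set_printoptions(precision=4,suppress=True)
r,p,s=R();print(p,s["finger_gap"],s["wrist_force"],s["ft_torque"],s["joint_vel"])
g=p-r[:,0]*.0187; hx=np.array([.4096+.21*.998,-.2128-.21*.056]);d=(g[:2]-hx)@[.998,-.056]
print("angle",np.degrees(np.arctan2(g[2]-.085,-d)),"rad",np.hypot(g[2]-.085,d))
w=snap("wrist","w7")
cv2.imwrite("pics/w7.png",cv2.resize(w["image"][:,:,::-1],(768,576)))
E
```

```text
[ 0.4692 -0.2174  0.2184] 0.010909976778600596 [ 11.416   -4.6934 -12.1452] [-0.9496 -2.1761 -0.001 ] [ 0.0616  0.1255  0.0112 -0.0311 -0.0583 -0.0083]
angle 45.389636291346164 rad 0.21366860270186933
```

View pics/w7.png

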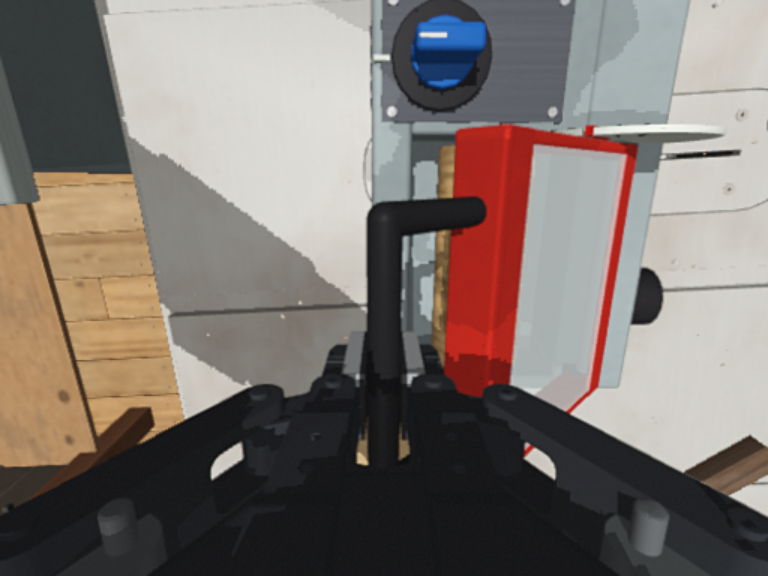

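The bar is held between both pads, the dial's stripe points at the front line (375,58), and the guard clears the gripper. One small relaxing move and a settle, then hand in.

>>> {"op": "move_arm", "data": {"moves": [[[0.05,0,0.07],[0,0,0]],[[0.05,0,0.07],[0,0,0]],[[0.05,0,0.07],[0,0,0]],[[0.05,0,0.07],[0,0,0]],[[0.05,0,0.07],[0,0,0]],[[0.05,0,0.07],[0,0,0]]]}}

```text
time_s: 12.95
tool_pos: [0.4696, -0.2175, 0.2185]
ee_rot: [-108.5, 89.5, -111.6]
wrist_force: [-4.8, -2.5, 2.3]
finger_gap: 0.0109
```

```bash
python3 - <<'E'
from h import *
from plant import sign_off
np.set_printoptions(precision=4,suppress=True)
r,p,s=R();print(p,s["finger_gap"],s["wrist_force"],s["joint_vel"])
g=p-r[:,0]*.0187; hx=np.array([.4096+.21*.998,-.2128-.21*.056]);d=(g[:2]-hx)@[.998,-.056]
a=np.degrees(np.arctan2(g[2]-.085,-d));print("angle",a)
if abs(a-45)<4 and .009<s["finger_gap"]<.014 and abs(s["wrist_force"]).max()<30: print(sign_off())
E
```

```text
[ 0.4696 -0.2175  0.2185] 0.0109068157395036 [-4.7807 -2.481   2.3223] [ 0.0474  0.0516 -0.0345 -0.0468  0.0442  0.1133]
angle 45.48948292174832
the job is handed in; nothing more can be done
None
```

I turned the dial anticlockwise to its off stop with the guard still shut. I then lifted the guard by its black bar and handed the job in at about 13 s with the gripper still holding it open; no verdict was reported.

**Dial:** at the stop the wrist torque rose to 0.9 N m. Afterwards the white stripe lined up with the panel line in two wrist pictures.

**Guard:** the gripper position puts it at 45.5 degrees. The arm was practically at rest, the fingers were on the bar (gap 10.9 mm), and the wrist force had dropped to about 5 N. I did not read the angle off the red mark on the scale.

**Disagreements:**
- The finger gap reads 10.9 mm on a bar given as 12 mm.
- The grip radius came out at 213–214 mm against the 210 mm given.
- Right after the lift the wrist force stood at about 27 N, until two small moves relaxed it.

**Loose things:** the arm kept clear of them on every move, but I did not measure their positions again at the end.

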